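# Hang the vial caddy on the spring-balanced arm

### The arm

A 6-joint arm with a two-finger parallel gripper is mounted at the origin on a cart in front of the work surface, level with it; the furniture and walls round the work are solid. World frame = base frame: x ahead of the robot, y to its left, z up, the work surface at z = 0. Lengths are in mm, angles in rad, forces in N, time in s.
With the tool pointing down it reaches from about 350 to 875 mm from the base axis. Payload 4.2 kg.
Tool frame: the origin (TCP) lies at the very end of the fingers, on their centre line; the grasp point (between the pads) lies 19 mm behind it (arm.grip_point_offset is the distance from the TCP to the grasp point, in mm); z points along the fingers, y is the direction in which the jaws open and shut (so a half turn about z gives the same grasp; the last joint's range is limited). The gripper opens to 85 mm and grips with 20 to 120 N. Pads are 22 mm wide; open, the fingers measure 114 mm over their backs; the gripper's body (76 mm by 85 mm) begins 54 mm behind the grasp point. The pads swing forward as they close: fully open they stand 13 mm farther back than shut.
Start: joints at [1.444, 0.385, 0.008, 0, -1.194, -0.259], TCP at [235.155, 579.052, 197.412] pointing down, gripper open.
Joint ranges: [-3.14, 3.14], [-1.21, 2.06], [-1.07, 1.41], [-3.16, 2.05], [-2.99, -0.16], [-3.1, 3.1]. Speed limits (rad/s): [2.79, 2.79, 3.14, 3.14, 3.14, 3.14].

### API

Orientations are given as a unit quaternion [x, y, z, w].
In Python, from bench import arm gives the robot as it stands.
- The arm moves only by the tool drive_tool, never from a script. Its argument "steps" is a list of rows, each a list of 5 numbers: the shift along the tool's x, y, z in m, then the turn about the tool's z in degrees, then the finger opening in m, from 0 to 0.0854. A call has 1 to 20 rows; each row shifts and turns the commanded pose from where the row before left it, along the tool's axes as they then stand; what a row does not reach is not made up. A row lasts 1/10 s, in which the tool goes at most 50 mm and 8.59 degrees, less where a joint would pass 70% of its speed; a pose out of reach is approached as far as the arm can. A call is refused whole if a number of a shift passes 0.05 or a number of a turn 8.59, either way. A call with a gripper value outside its range is refused whole. The fingers move at their own pace and stop on an object; the grip force is fixed at half the most. Time passes only in rows, so rows that do not move let the fingers close. It gives the time, the measured TCP pose, the force and the opening at its end, in the units of the state.
- arm.read_state(): the state, without advancing time (a new reading comes with each control period).
- arm.get_image(name): name is "scene" or "side" or "wrist"; returns (picture, depth): 400x640x3 uint8, blue, green, red; 400x640 float32, mm along the optical axis (not along the pixel's ray), 0 where there is no reading.
- arm.camera_params(name): a dict with "K" (3x3 intrinsics, pixels), "world_to_cam" (4x4, takes a point from world to camera coordinates); the wrist camera has in their place "mount" (4x4, takes a point from camera to tool coordinates, whose origin is the TCP and whose axes are the flange's). Camera axes: x right, y up, looking along -z (the intrinsics and any distortion apply to the point x, -y, -z); pixel columns grow to the right and rows downward; lengths in mm; the calibration is good to about 2 mm. The wrist camera is an equidistant fisheye: a pixel r from the principal point sees the ray r / f radians off the axis. A picture is of the moment at which its call begins: read the wrist's pose just before it. camera_params takes no time and is no camera call.
- arm.job_done(): hands the job in, once; it reports no verdict.
The state is a dict: "clock": time; "joints": joint angles; "joint_vel": joint speeds; "joint_efforts": joint torques, N m; "position": TCP position; "ee_rot": TCP orientation; "contact_force": force on the tool from outside, world axes, zero at the start; "wrist_torque": the same for the moment, N m; "gripper_width": finger opening in mm.
Only numpy, scipy, OpenCV 4.12 (cv2) and the standard library are available. Lean on these libraries where they do the work, as an engineer would, in place of code of your own. Each camera call takes 0.05 s, during which the arm holds its last target.

### The job

Lift the small vial caddy by its grip and hang it by its bar in the hook of the spring-balanced swing arm. Ease it down slowly as the arm sinks, and let go only once the arm carries the whole weight, so that the arm neither drops nor springs up when you release; leave the caddy hanging level and still, do not press hard on the arm, and leave everything else where it stands.

Things in the scene. Friction and masses are not known exactly. Their poses are not given: they have to be found in the camera images.
- caddy_grip (a point): centre of the grip of the loose vial caddy, 169 mm above its underside: a grey upright block 28 (x) x 12 (y) x 42 mm (z) on top of the caddy's wire bail. Pinch it across the 12 mm, fingers closing along y. Axes: y along the tray's long side, z up; the caddy is the same either way round. Caddy's mass unknown, 0.3 to 1 kg
- caddy_bar (a point): middle of the caddy's hanging bar, a level steel rod 8 mm thick, 80 mm long along y, 39 mm below caddy_grip; axes as there. An 8 mm neck joins it to the grip block, which begins 18 mm above this point. Below it the bail is an open window in the y-z plane, 80 mm wide at the bar, 108 mm lower down, free down to the vial tops 59 mm below
- hook_seat (a point): on the swing arm's tip, 262 mm up unloaded: where the bar's middle lies when seated. Notch open upwards along y, floor 10 mm wide 4 mm below; two flared horns (-x and +x) end 8 mm above, 24 mm apart. Hook 18 mm wide; arm's underside 16 mm below. The arm runs back towards +x; the tip side (-x) is free: pass the bail's window over the tip from there. x level at joint 0, turns with the arm
- pivot (a point): pivot of the swing arm on its fixed stand, 200 mm above the table; hook_seat lies 220 mm from it along the arm and 10 mm above the arm's centre line. Axes of the stand: x level, from hook to pivot; y the pivot's axis; z up. Clevis 60 mm wide, foot plate 130 x 110 mm below it
- swing (a joint): angle of the swing arm, rad: 0 at the upper stop (unloaded, tip 0.24 rad above level), growing as the tip sinks, lower stop 0.62. A spring holds it up: the tip starts to sink at about 1.7 N and sinks about 13 mm per further N; lightly damped, it jumps if let go over 0.4 N out of balance. Settles at 0.08 to 0.5 by the caddy's mass. Keep it below 0.3 rad/s
- paste_jar: bystander: glass jar with a wooden stick standing in it, 99 x 96 x 155 mm; origin at its underside
- flask: bystander: small aluminium flask, 41 mm across, 106 mm high; origin at its underside
- resin_jar: bystander: small amber jar with cream lid, 54 mm across, 32 mm high; origin at its underside
- yellow_lid: bystander: yellow jar lid lying flat, 78 mm across, 15 mm high; origin at its underside
- gloss_pen: bystander: pen lying flat, 16 x 140 x 16 mm; origin at its underside
- cream_jar: bystander: low jar with pink lid, 98 mm across, 59 mm high; origin at its underside
- caddy_foot (a point): middle of the caddy's underside: open aluminium tray 72 mm (x) x 112 mm (y) x 40 mm high, with two glass vials fixed in it side by side along y, their tops 71 mm above this point

How it is judged:
By the outcome, as a careful person would: the job done as asked, in the order asked, and still so for the second after the job is handed in, with the robot touching nothing.
It also fails if it takes over 61 s, if anything falls off the work surface, if the arm or the gripper's body presses on something with over 40 N, if the wrist force passes 120 N, or if a joint passes its speed limit or range.

## Working session

There is one attempt and no reset: what is moved stays moved. The work goes in short steps, Python scripts to look and compute and a tool call to move; the robot and the scene stay as the last step left them, time stands still between calls to the robot, and variables do not carry over. Pictures are saved under pics/ and viewed, and the job is handed in when it is done.

Besides the shell and the picture viewer there is one more tool, called in YAML: its name, and indented under it one key for each argument. drive_tool: Moves the arm, as the interface text tells. Its arguments: {"type":"object","properties":{"steps":{"type":"array"}},"required":["steps"]}

```bash
mkdir -p pics; ls
cat > h.py <<'E'
import numpy as np,cv2
from bench import arm
def snap(n,tag):
    p,d=arm.get_image(n); cv2.imwrite(f'pics/{tag}.png',p); np.save(f'pics/{tag}.npy',d); return p,d
def world(n,u,v,d):
    c=arm.camera_params(n);K=np.array(c['K']);T=np.linalg.inv(np.array(c['world_to_cam']))
    u=np.asarray(u,float);v=np.asarray(v,float);d=np.asarray(d,float)
    X=(u-K[0,2])/K[0,0]*d;Y=(v-K[1,2])/K[1,1]*d
    P=np.stack([X,-Y,-d,np.ones_like(d)],-1)
    return (P@T.T)[...,:3]
E
python3 - <<'E'
from h import *
s=arm.read_state();print(s)
for n in('scene','side'):
    c=arm.camera_params(n);print(n,c)
    snap(n,n+'0')
E
```

```text
pics
{'clock': 0.0, 'joints': array([ 1.44359972e+00,  3.85566831e-01,  6.62596489e-03, -4.79378680e-04,
       -1.19404081e+00, -2.58601946e-01]), 'joint_vel': array([ 5.39107427e-04, -6.29003772e-05,  1.91349235e-03, -2.16341097e-03,
       -4.95046211e-06,  1.14839287e-03]), 'joint_efforts': array([-1.04286278e-04, -3.92285943e+01,  1.88402259e+01,  4.18636411e+00,
       -4.56016656e-03,  9.88057636e-08]), 'position': array([234.92803202, 578.44480774, 196.31845784]), 'ee_rot': array([ 9.81434989e-01, -1.91791863e-01, -1.50560993e-04,  1.10494577e-03]), 'contact_force': array([ 0.45564184, -0.75907622,  0.48501423]), 'wrist_torque': array([-0.01065707,  0.05889631,  0.01914135]), 'gripper_width': 85.30009857040828}
scene {'K': array([[374.88901562,   0.        , 326.93283967],
       [  0.        , 374.88901562, 195.38646524],
       [  0.        ,   0.        ,   1.        ]]), 'world_to_cam': array([[ 6.07463859e-01, -7.94343199e-01,  2.55761256e-03,
        -3.11253325e+02],
       [ 3.88723928e-01,  3.00076493e-01,  8.71118709e-01,
        -4.07792048e+02],
       [-6.92734702e-01, -5.28178928e-01,  4.91065834e-01,
        -6.72399267e+02],
       [ 0.00000000e+00,  0.00000000e+00,  0.00000000e+00,
         1.00000000e+00]])}
side {'K': array([[433.13471853,   0.        , 323.62793127],
       [  0.        , 433.13471853, 196.33742328],
       [  0.        ,   0.        ,   1.        ]]), 'world_to_cam': array([[ 9.86891690e-01, -1.60257977e-01, -1.90308214e-02,
        -5.88417124e+02],
       [ 9.08124155e-02,  4.53978107e-01,  8.86372937e-01,
        -2.12946404e+02],
       [-1.33408758e-01, -8.76482321e-01,  4.62580636e-01,
        -1.45105413e+03],
       [ 0.00000000e+00,  0.00000000e+00,  0.00000000e+00,
         1.00000000e+00]])}
```

View pics/scene0.png

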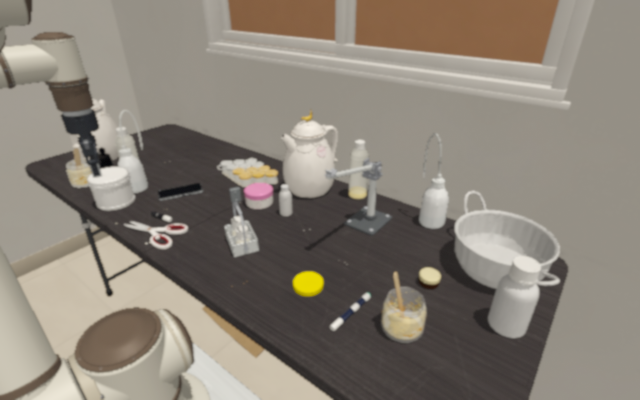

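View pics/side0.png

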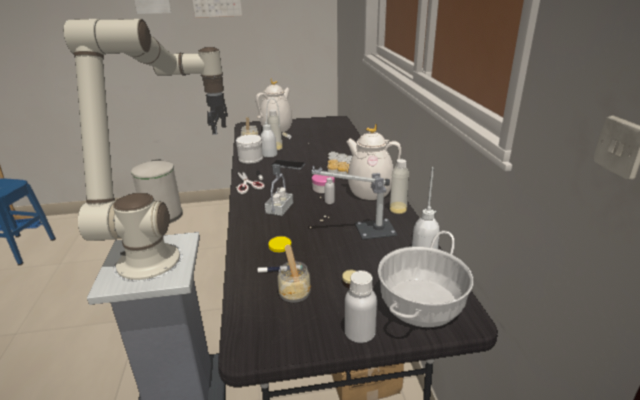

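Scene view: the caddy is at about (240,235) with its grip at (236,195). The stand is at (370,200) and the arm tip at (328,174). In the side view the caddy is at (279,195), the tip at (315,178) and the pivot at (380,185). Next I'll zoom in.

Run:
```python
import cv2,numpy as np
a=cv2.imread('pics/scene0.png');b=cv2.imread('pics/side0.png')
f=lambda i,x,y,w,h,s:cv2.resize(i[y:y+h,x:x+w],None,fx=s,fy=s,interpolation=cv2.INTER_CUBIC)
cv2.imwrite('pics/z1.png',f(a,210,150,190,112,4));cv2.imwrite('pics/z2.png',f(b,250,150,160,100,5))
```

```text
(no output)
```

View pics/z1.png

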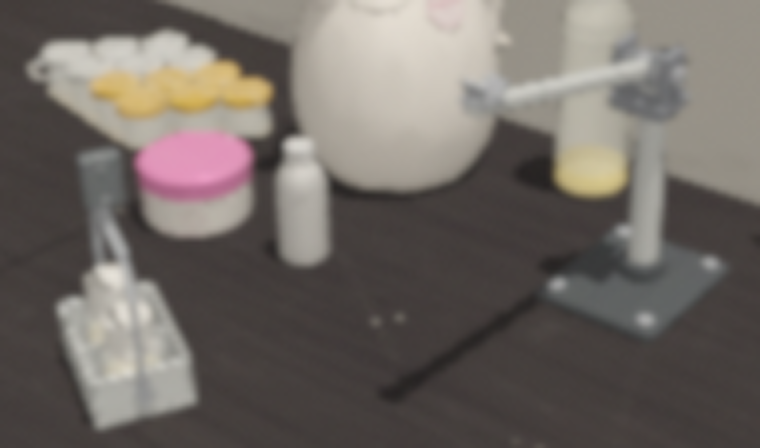

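View pics/z2.png

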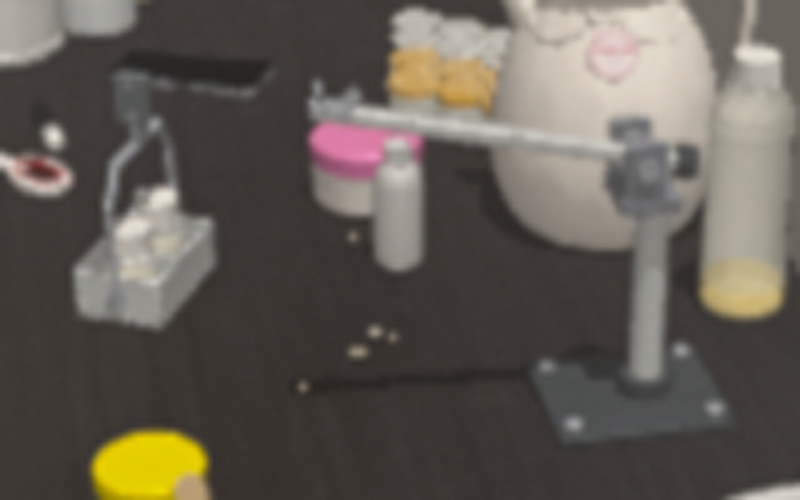

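Run:
```python
from h import *
np.set_printoptions(precision=1,suppress=True)
def cloud(n,x0,x1,y0,y1):
    d=np.load(f'pics/{n}0.npy');v,u=np.mgrid[y0:y1,x0:x1];z=d[y0:y1,x0:x1]
    m=z>0
    return world(n,u[m],v[m],z[m])
def show(tag,P):
    print(tag,len(P),'med',np.median(P,0),'min',P.min(0) if len(P) else 0,'max',P.max(0))
C={n:cloud(n,200,440,120,265) for n in('scene','side')}
# footprint clusters
for n,P in C.items():
    print(n,P.shape)
    # foot of caddy: points z 5..80, fit rect
    import cv2
    # rough caddy location from pixel
    d=np.load(f'pics/{n}0.npy')
    uv={'scene':[(235,194),(242,240),(329,174),(372,164),(368,222)],'side':[(276,169),(279,205),(314,170),(378,185),(376,230)]}[n]
    for (u,v) in uv: print((u,v),world(n,u,v,d[v,u]))
np.savez('pics/c.npz',**C)
```

```text
scene (34660, 3)
(235, 194) [452.9 278.5 174.5]
(242, 240) [432.8 248.1  41.6]
(329, 174) [569.8  38.1 263.4]
(372, 164) [787.5  39.4 212.2]
(368, 222) [776.3  33.3  10.6]
side (34667, 3)
(276, 169) [457.6 270.9 173.5]
(279, 205) [457.6 242.2  30.7]
(314, 170) [573.7  28.1 265.2]
(378, 185) [790.   13.  196.3]
(376, 230) [793.1  23.7   8.9]
```

Run:
```python
from h import *
np.set_printoptions(precision=1,suppress=True)
C=np.load('pics/c.npz')
def near(P,c,r): return P[np.hypot(*(P[:,:2]-c).T)<r]
for n in('scene','side'):
    P=near(C[n],(455,265),90)
    g=P[(P[:,2]>150)&(P[:,2]<200)]; print(n,'grip',len(g),np.median(g,0),np.percentile(g,5,axis=0),np.percentile(g,95,axis=0))
    t=P[(P[:,2]>8)&(P[:,2]<60)]; t=t[np.hypot(*(t[:,:2]-(455,260)).T)<85]
    print(' tray',len(t),cv2.minAreaRect(t[:,:2].astype(np.float32)))
    b=P[(P[:,2]>80)&(P[:,2]<140)]; b=near(b,(455,265),60)
    print(' bail',len(b),np.median(b,0)); 
    if len(b): print(np.percentile(b,[5,95],axis=0))
    Q=C[n]; Q=Q[(Q[:,0]>540)&(Q[:,0]<840)&(Q[:,1]>-50)&(Q[:,1]<120)]
    a=Q[(Q[:,2]>195)&(Q[:,2]<290)&(Q[:,0]<750)&(abs(Q[:,1]-35)<25)]
    print(' armpts',len(a)); 
    vx=cv2.fitLine(a.astype(np.float32),cv2.DIST_HUBER,0,.01,.01).ravel();print(vx, np.degrees(np.arctan2(vx[1],vx[0])))
    h=a[a[:,0]<592];print(' hook',len(h),np.median(h,0));print(np.percentile(h,[2,98],axis=0))
    f=Q[(Q[:,2]>4)&(Q[:,2]<18)&(Q[:,0]>690)];f=near(f,(785,30),100)
    print(' foot',len(f),cv2.minAreaRect(f[:,:2].astype(np.float32)))
    cl=Q[(Q[:,2]>30)&(Q[:,2]<150)&(Q[:,0]>740)];cl=near(cl,(785,30),35);print(' post',len(cl),np.percentile(cl,[5,50,95],axis=0))
```

```text
scene grip 146 [453.  280.7 172.8] [442.6 274.6 153.2] [464.9 289.8 189.8]
 tray 618 ((453.8565673828125, 281.7907409667969), (120.72673797607422, 72.25694274902344), 62.91636276245117)
 bail 78 [436.6 248.1 129.9]
[[426.8 230.5  88.3]
 [459.5 294.5 136.6]]
 armpts 264
[  1.   -0.   -0.3 645.5  38.8 239.9] -0.39656264
 hook 95 [571.   39.5 259.7]
[[564.4  34.3 247.6]
 [591.6  50.6 272.8]]
 foot 611 ((782.7549438476562, 44.27533721923828), (114.66921997070312, 112.16642761230469), 0.18878500163555145)
 post 241 [[790.8  32.8  37.8]
 [795.8  39.1  93. ]
 [805.2  52.6 144. ]]
side grip 70 [457.3 274.8 172.8] [446.2 267.8 151.9] [469.3 285.3 188.6]
 tray 376 ((457.7622985839844, 277.63116455078125), (123.65845489501953, 75.13616943359375), 61.2269287109375)
 bail 51 [445.4 249.6 128.7]
[[430.2 227.3  88.7]
 [472.8 307.2 135.2]]
 armpts 244
[  1.    0.   -0.3 659.1  34.8 235.2] 0.33926806
 hook 44 [578.1  33.2 256.4]
[[567.2  25.7 246.7]
 [591.1  46.7 271.4]]
 foot 442 ((784.2530517578125, 31.053131103515625), (130.05691528320312, 110.94181060791016), 89.94873046875)
 post 190 [[795.   27.1  37.6]
 [803.3  32.2  91.2]
 [815.5  40.4 145.2]]
```

drive_tool:
  steps:
    - [0,0,-0.04,0,0.0854]
    - [0,0,-0.04,0,0.0854]
    - [0.026,0.016,-0.02,1,0.0854]
    - [0.026,0.016,-0.01,1,0.0854]
    - [0.026,0.016,-0.01,1,0.0854]
    - [0.026,0.016,0,1,0.0854]
    - [0.026,0.016,0,1,0.0854]
    - [0.026,0.016,0,1,0.0854]
    - [0.026,0.016,0,0,0.0854]
    - [0.026,0.016,0,0,0.0854]
    - [0.026,0.016,0,0,0.0854]
    - [0.026,0.016,0,0,0.0854]
    - [0.026,0.016,0,0,0.0854]
    - [0,0,0,0,0.0854]
    - [0,0,0,0,0.0854]

```text
clock: 1.6
position: [414.0, 294.6, 317.1]
ee_rot: [0.97, -0.243, -0.0, 0.0]
contact_force: [0.1, 0.4, 0.9]
gripper_width: 85.5
```

Run:
```python
from h import *
np.set_printoptions(precision=4,suppress=True)
s=arm.read_state();print(s['clock'],s['position'],s['ee_rot'],s['contact_force'])
print(arm.camera_params('wrist'))
snap('wrist','w1');np.savez('pics/w1s.npz',p=s['position'],q=s['ee_rot'])
```

```text
1.6 [414.0182 294.5749 317.1193] [ 0.9699 -0.2435 -0.0002  0.0001] [0.0534 0.3804 0.8636]
{'K': array([[309.7069,   0.    , 315.1409],
       [  0.    , 309.7069, 203.5282],
       [  0.    ,   0.    ,   1.    ]]), 'mount': array([[   0.0004,    0.9462,    0.3235,   84.3377],
       [   1.    ,   -0.0005,    0.0002,   -0.7409],
       [   0.0004,    0.3235,   -0.9462, -177.0053],
       [   0.    ,    0.    ,    0.    ,    1.    ]])}
```

View pics/w1.png

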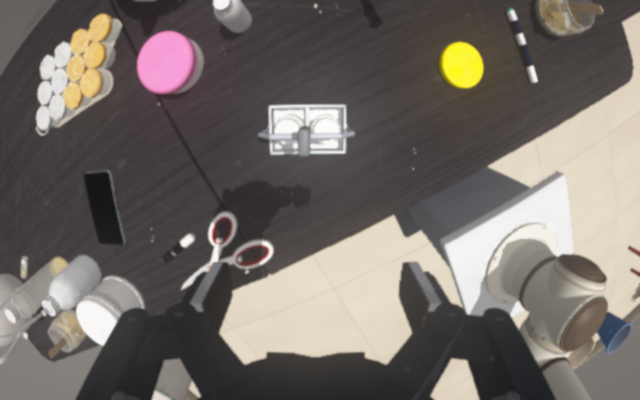

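The wrist view shows the grip block at about (304,140), the bar ends at (264,134) and (350,132), and the tray nearly aligned with the image.

```bash
cat >> h.py <<'E'
from scipy.spatial.transform import Rotation as R
def wrays(u,v):
    c=arm.camera_params('wrist');K=np.array(c['K']);
    x=(np.asarray(u,float)-K[0,2])/K[0,0];y=(np.asarray(v,float)-K[1,2])/K[1,1]
    r=np.hypot(x,y)+1e-12
    return np.stack([np.sin(r)*x/r,-np.sin(r)*y/r,-np.cos(r)],-1)
def wworld(u,v,d,p,q):
    M=np.array(arm.camera_params('wrist')['mount'])
    g=wrays(u,v);P=g*(np.asarray(d,float)/-g[...,2])[...,None]
    T=P@M[:3,:3].T+M[:3,3]
    return R.from_quat(q).apply(T.reshape(-1,3))+p
def wplane(u,v,z,p,q):
    M=np.array(arm.camera_params('wrist')['mount']);Rw=R.from_quat(q)
    o=Rw.apply(M[:3,3])+p; g=Rw.apply(np.atleast_2d(wrays(u,v))@M[:3,:3].T)
    return o+g*((z-o[2])/g[:,2])[:,None]
E
python3 - <<'E'
from h import *
np.set_printoptions(precision=1,suppress=True)
s=np.load('pics/w1s.npz');p,q=s['p'],s['q'];d=np.load('pics/w1.npy');im=cv2.imread('pics/w1.png')
cv2.imwrite('pics/w1z.png',cv2.resize(im[95:165,250:365],None,fx=6,fy=6,interpolation=cv2.INTER_CUBIC))
v,u=np.mgrid[95:165,250:365];z=d[95:165,250:365]
P=wworld(u.ravel(),v.ravel(),z.ravel(),p,q);ok=z.ravel()>0
P=P[ok];uu=u.ravel()[ok];vv=v.ravel()[ok]
g=(P[:,2]>183)&(P[:,2]<197);print('top',g.sum(),P[g].mean(0),cv2.minAreaRect(P[g][:,:2].astype(np.float32)),uu[g].min(),uu[g].max(),vv[g].min(),vv[g].max())
b=(P[:,2]>120)&(P[:,2]<140);print('bar',b.sum(),P[b].mean(0),cv2.minAreaRect(P[b][:,:2].astype(np.float32)))
l=cv2.fitLine(P[b][:,:2].astype(np.float32),cv2.DIST_HUBER,0,.01,.01).ravel();print(l,np.degrees(np.arctan2(l[1],l[0])))
t=(P[:,2]>33)&(P[:,2]<48);print('rim',t.sum(),cv2.minAreaRect(P[t][:,:2].astype(np.float32)))
print(R.from_quat(q).as_matrix())
E
```

```text
top 345 [459.4 284.4 189.8] ((459.0705261230469, 284.46435546875), (12.910676002502441, 26.892417907714844), 61.148075103759766) 297 310 128 155
bar 450 [458.4 283.9 132.7] ((458.7757568359375, 284.9621887207031), (100.631591796875, 7.390024185180664), 61.72822570800781)
[  0.5   0.9 458.5 284.2] 61.781345
rim 858 ((458.19403076171875, 284.5286560058594), (114.85286712646484, 71.62335205078125), 61.83158493041992)
[[ 0.9 -0.5 -0. ]
 [-0.5 -0.9 -0. ]
 [-0.   0.  -1. ]]
```

View pics/w1z.png

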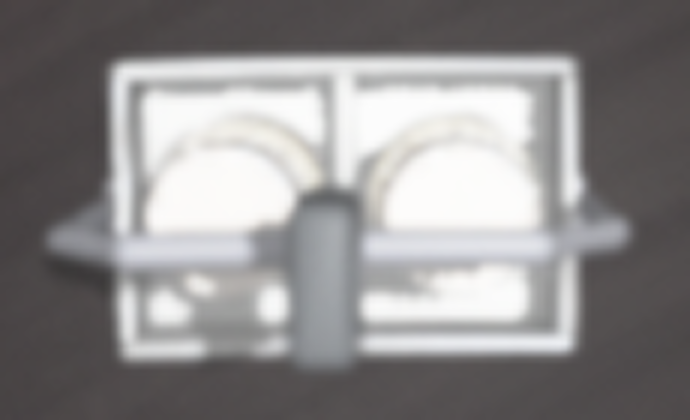

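drive_tool:
  steps:
    - [0.022,-0.006,0.02,0,0.0854]
    - [0.0224,-0.0064,0.03,0,0.0854]
    - [0,0,0.03,0,0.07]
    - [0,0,0.02,0,0.07]
    - [0,0,0.02,0,0.06]
    - [0,0,0.01,0,0.05]
    - [0,0,0,0,0.05]

```text
clock: 2.35
position: [458.0, 285.2, 185.9]
ee_rot: [0.97, -0.242, -0.001, 0.001]
contact_force: [-0.2, -0.8, 0.3]
gripper_width: 49.9
```

```bash
cat >> h.py <<'E'
def avg(k):
    f=[];p=[];t=[]
    for i in range(k):
        arm.get_image('wrist');s=arm.read_state();f.append(s['contact_force']);p.append(s['position']);t.append(s['wrist_torque'])
    f=np.array(f);print('clk',round(s['clock'],2),'F',f.mean(0).round(3),'sd',f.std(0).round(2),'pos',np.mean(p,0).round(2),'tq',np.mean(t,0).round(3),'q',s['ee_rot'].round(4),'w',round(s['gripper_width'],1))
    return f
E
python3 - <<'E'
from h import *
avg(12)
E
```

```text
clk 2.95 F [ 0.002 -0.1    0.16 ] sd [0.61 0.25 0.43] pos [459.21 285.53 188.13] tq [0.003 0.014 0.001] q [ 9.701e-01 -2.428e-01  1.000e-04 -1.000e-04] w 50.2
```

drive_tool:
  steps:
    - [0,0.001,0.01,0,0.045]
    - [0,0,0.01,0,0.045]
    - [0,0,0.01,0,0.04]
    - [0,0,0.007,0,0.04]
    - [0,0,0,0,0.03]
    - [0,0,0,0,0.02]
    - [0,0,0,0,0.01]
    - [0,0,0,0,0.0]
    - [0,0,0,0,0.0]
    - [0,0,0,0,0.0]

```text
clock: 3.95
position: [458.5, 284.2, 150.8]
ee_rot: [0.97, -0.243, 0.0, -0.0]
contact_force: [-1.6, -0.9, 2.1]
gripper_width: 9.5
```

Run:
```python
from h import *
avg(2);snap('wrist','w2')
```

```text
clk 4.05 F [-1.53  -0.529  2.462] sd [0.19 0.16 0.1 ] pos [458.53 284.25 150.84] tq [-0.17   0.428 -0.054] q [ 9.701e-01 -2.428e-01  1.000e-04 -1.000e-04] w 9.7
```

View pics/w2.png

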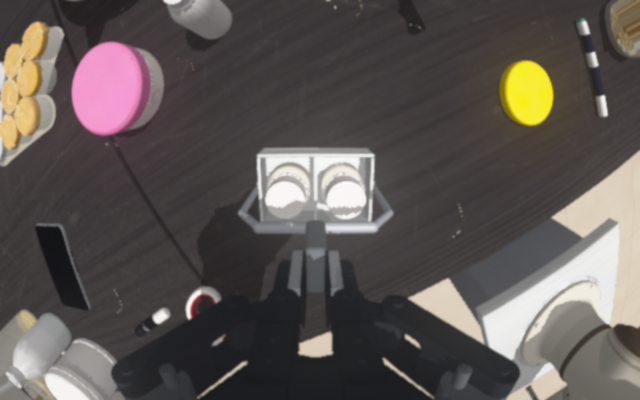

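drive_tool:
  steps:
    - [0,0,-0.002,0,0]
    - [0,0,-0.005,0,0]
    - [0,0,-0.01,0,0]
    - [0,0,-0.02,0,0]
    - [0,0,-0.025,0,0]
    - [0,0,-0.025,-4,0]
    - [0,0,-0.025,-6,0]
    - [0,0,-0.02,-6,0]
    - [0,0,-0.014,-6,0]
    - [0,0,-0.007,-4,0]
    - [0,0,0,-2.2,0]
    - [0,0,0,0,0]
    - [0,0,0,0,0]
    - [0,0,0,0,0]
    - [0,0,0,0,0]

```text
clock: 5.6
position: [458.4, 284.2, 303.2]
ee_rot: [1.0, 0.001, -0.0, 0.0]
contact_force: [0.0, -1.1, -6.7]
gripper_width: 9.7
```

Run:
```python
from h import *
avg(12)
```

```text
clk 6.2 F [-0.243 -0.217 -5.652] sd [0.58 0.59 0.51] pos [458.48 284.21 303.36] tq [-0.015 -0.006 -0.004] q [ 1.e+00  8.e-04  0.e+00 -0.e+00] w 9.6
```

drive_tool:
  steps:
    - [0.002,0.01,0,0,0]
    - [0.003,0.02,0,0,0]
    - [0.004,0.03,0,0,0]
    - [0.004,0.03,0,0,0]
    - [0.004,0.03,0,0,0]
    - [0.004,0.03,0,0,0]
    - [0.003,0.03,0,0,0]
    - [0.003,0.03,0,0,0]
    - [0.002,0.02,0,0,0]
    - [0.001,0.011,0,0,0]
    - [0,0.005,0,0,0]
    - [0,0,0,0,0]
    - [0,0,0,0,0]
    - [0,0,0,0,0]

```text
clock: 7.6
position: [489.0, 39.1, 303.4]
ee_rot: [1.0, 0.001, 0.0, -0.0]
contact_force: [-0.1, 0.5, -4.9]
gripper_width: 9.5
```

Run:
```python
from h import *
f=avg(6)
s=arm.read_state();np.savez('pics/w3s.npz',p=s['position'],q=s['ee_rot']);snap('wrist','w3');snap('side','s3');snap('scene','c3')
```

```text
clk 7.9 F [-0.287  0.192 -5.69 ] sd [0.16 0.49 0.41] pos [488.91  38.8  303.37] tq [-0.029 -0.006  0.002] q [ 1.      0.0011 -0.     -0.    ] w 9.3
```

View pics/w3.png

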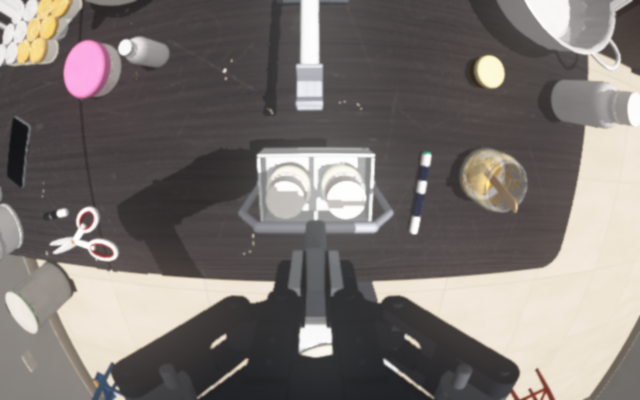

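View pics/s3.png

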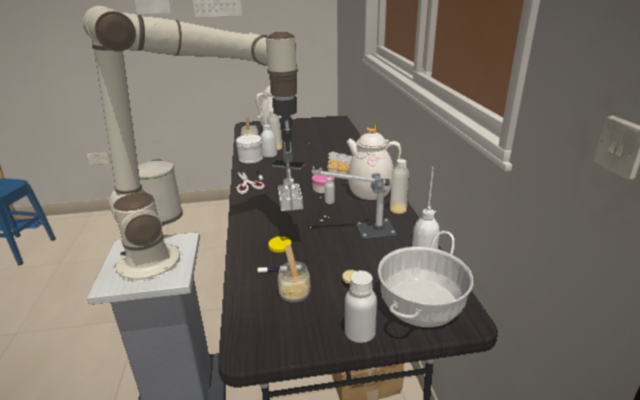

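In the wrist view the hook lies at (310, 65–108), just ahead of the bar, and slightly left of the grip's image column.

Run:
```python
from h import *
np.set_printoptions(precision=1,suppress=True)
s=np.load('pics/w3s.npz');p=np.array([488.91,38.8,303.37]);q=s['q'];d=np.load('pics/w3.npy');im=cv2.imread('pics/w3.png')
cv2.imwrite('pics/w3z.png',cv2.resize(im[50:120,270:350],None,fx=7,fy=7,interpolation=cv2.INTER_CUBIC))
v,u=np.mgrid[0:125,270:350];z=d[0:125,270:350]
P=wworld(u.ravel(),v.ravel(),z.ravel(),p,q).reshape(v.shape+(3,))
m=P[...,2]>190
for r in range(0,116,3):
    k=m[r]
    if k.sum(): print(r,u[r][k].min(),u[r][k].max(),'x',np.median(P[r][k][:,0]).round(1),'y',P[r][k][:,1].min().round(1),P[r][k][:,1].max().round(1),'z',np.median(P[r][k][:,2]).round(1))
# grip/bar as seen, depth
d0=d
for (a,b) in [(250,222),(383,222),(316,228)]: print((a,b),wworld(a,b,d[b,a],p,q))
```

```text
0 301 318 x 654.9 y 37.3 50.3 z 241.0
3 301 318 x 652.1 y 37.3 50.2 z 241.7
6 301 318 x 649.4 y 37.3 50.2 z 242.3
9 301 322 x 646.7 y 37.3 50.1 z 242.8
12 301 318 x 643.9 y 37.3 50.1 z 243.5
15 301 345 x 641.3 y 37.3 50.0 z 244.1
18 279 318 x 638.7 y 37.3 50.0 z 244.7
21 300 318 x 636.1 y 37.3 50.7 z 245.2
24 300 318 x 633.5 y 37.3 50.7 z 245.9
27 300 318 x 630.8 y 37.3 50.7 z 247.2
30 300 318 x 628.3 y 37.3 50.7 z 247.5
33 300 318 x 625.8 y 37.3 50.5 z 247.9
36 300 318 x 623.3 y 37.3 50.5 z 248.5
39 300 339 x 620.8 y 37.3 50.5 z 249.3
42 300 318 x 618.4 y 37.3 50.5 z 249.6
45 300 318 x 616.0 y 37.3 50.4 z 250.0
48 300 318 x 613.6 y 37.3 50.3 z 250.8
51 300 318 x 611.1 y 37.3 50.3 z 251.7
54 300 318 x 608.9 y 37.3 50.3 z 251.7
57 300 318 x 606.5 y 37.3 49.5 z 252.7
60 300 318 x 604.2 y 37.3 50.3 z 253.0
63 300 318 x 601.9 y 37.3 50.2 z 253.7
66 296 322 x 598.0 y 34.7 52.1 z 267.8
69 296 322 x 596.1 y 34.7 52.1 z 266.4
72 296 322 x 594.2 y 34.6 52.5 z 264.1
75 271 322 x 592.3 y 34.6 51.9 z 262.1
78 297 322 x 590.3 y 34.5 52.0 z 259.8
81 297 322 x 588.3 y 34.5 52.0 z 257.7
84 297 322 x 586.1 y 34.5 52.0 z 258.2
87 297 322 x 583.9 y 34.5 52.1 z 258.5
90 297 322 x 581.8 y 34.5 51.9 z 259.0
93 297 322 x 579.6 y 34.5 52.0 z 259.7
96 297 322 x 577.4 y 34.5 51.9 z 262.8
99 295 322 x 575.2 y 34.6 51.4 z 268.7
102 295 322 x 573.2 y 34.7 52.4 z 273.6
105 297 322 x 571.2 y 34.7 51.1 z 273.1
108 297 322 x 569.0 y 34.5 51.9 z 262.2
114 288 288 x 573.5 y 39.1 39.1 z 480.4
(250, 222) [[490.1  85.8 277.7]]
(383, 222) [[488.5 -10.8 273.3]]
(316, 228) [[502.1  38.5 315.3]]
```

View pics/w3z.png

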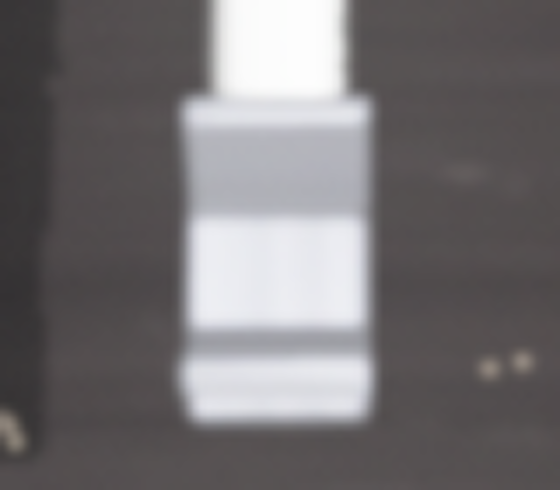

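Run:
```python
from h import *
np.set_printoptions(precision=1,suppress=True)
s=np.load('pics/w3s.npz');p=np.array([488.91,38.8,303.37]);q=s['q'];d=np.load('pics/w3.npy');im=cv2.imread('pics/w3.png')
cv2.imwrite('pics/w3b.png',cv2.resize(im[190:245,230:400],None,fx=4.5,fy=4.5,interpolation=cv2.INTER_CUBIC))
for c in (262,275,285,345,355,368):
    rows=np.arange(200,245);zz=d[200:245,c]
    P=wworld(np.full(45,c),rows,zz,p,q);k=(P[:,2]>268)&(P[:,2]<295)
    print(c,rows[k].min() if k.any() else None,rows[k].max() if k.any() else None,P[k].mean(0), 'plane mid', wplane([c],[rows[k].mean()],282.6,p,q))
# lateral extent
r=224
zz=d[r,200:430];P=wworld(np.arange(200,430),np.full(230,r),zz,p,q);k=(P[:,2]>265)&(P[:,2]<300);print(P[k][[0,-1]])
```

```text
262 221 232 [490.   75.7 285.5] plane mid [[488.8  76.3 282.6]]
275 221 232 [490.1  66.6 285.5] plane mid [[488.9  67.  282.6]]
285 221 232 [490.3  59.7 285.8] plane mid [[489.   60.  282.6]]
345 221 232 [490.4  18.6 285.8] plane mid [[489.1  18.2 282.6]]
355 221 232 [490.4  11.6 285.6] plane mid [[489.   11.2 282.6]]
368 221 232 [490.3   2.6 285.7] plane mid [[489.    2.  282.6]]
[[487.5  87.2 275.1]
 [486.7 -10.3 272.7]]
```

View pics/w3b.png

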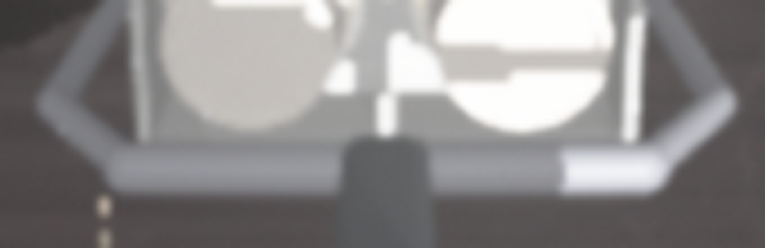

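drive_tool:
  steps:
    - [0.004,-0.002,-0.001,0,0]
    - [0.008,-0.0025,-0.001,0,0]
    - [0.012,0,0,0,0]
    - [0.014,0,0,0,0]
    - [0.014,0,0,0,0]
    - [0.014,0,0,0,0]
    - [0.012,0,0,0,0]
    - [0.009,0,0,0,0]
    - [0.005,0,0,0,0]
    - [0.003,0,0,0,0]
    - [0,0,0,0,0]
    - [0,0,0,0,0]
    - [0,0,0,0,0]
    - [0,0,0,0,0]

```text
clock: 9.45
position: [583.7, 43.0, 305.8]
ee_rot: [1.0, 0.001, 0.0, -0.0]
contact_force: [0.2, -0.5, -6.9]
gripper_width: 9.5
```

Run:
```python
from h import *
f=avg(6)
snap('wrist','w4');p,d=snap('side','s4')
cv2.imwrite('pics/s4z.png',cv2.resize(p[90:260,260:420],None,fx=3.5,fy=3.5,interpolation=cv2.INTER_CUBIC))
```

```text
clk 9.75 F [ 0.129 -0.297 -5.894] sd [0.47 0.58 0.34] pos [583.75  42.94 305.58] tq [-0.008  0.006  0.019] q [ 1.e+00  9.e-04  0.e+00 -0.e+00] w 9.1
```

View pics/w4.png

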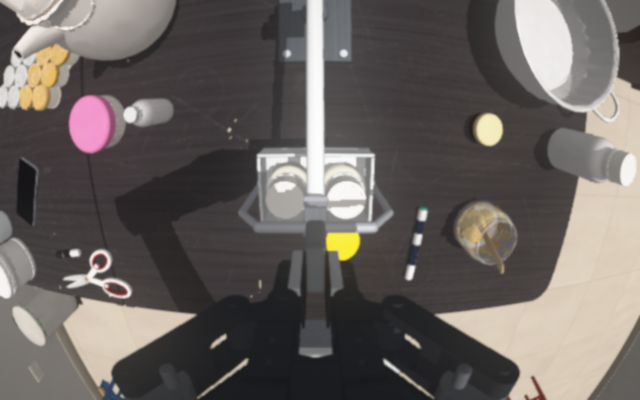

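View pics/s4z.png

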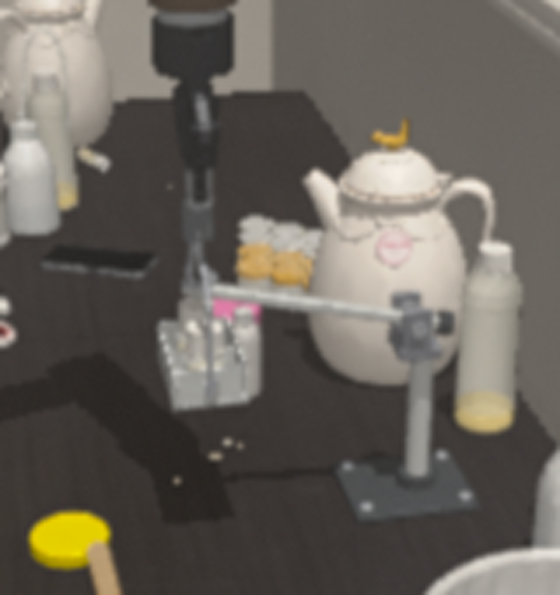

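drive_tool:
  steps:
    - [0.0004,-0.0003,0.002,0,0]
    - [0,0,0.003,0,0]
    - [0,0,0.004,0,0]
    - [0,0,0.004,0,0]
    - [0,0,0.004,0,0]
    - [0,0,0.002,0,0]
    - [0,0,0.002,0,0]
    - [0,0,0,0,0]
    - [0,0,0,0,0]
    - [0,0,0,0,0]

```text
clock: 10.85
position: [584.4, 43.2, 284.7]
ee_rot: [1.0, 0.001, 0.0, -0.0]
contact_force: [0.3, -0.6, -4.0]
gripper_width: 9.3
```

Run:
```python
from h import *
f=avg(6)
p,d=snap('wrist','w5')
cv2.imwrite('pics/w5z.png',cv2.resize(p[140:250,230:400],None,fx=4.5,fy=4.5,interpolation=cv2.INTER_CUBIC))
```

```text
clk 11.15 F [ 0.152  0.095 -6.201] sd [0.57 0.34 0.45] pos [584.35  43.24 284.56] tq [ 0.007  0.004 -0.001] q [ 1.e+00  8.e-04  1.e-04 -0.e+00] w 9.4
```

View pics/w5z.png

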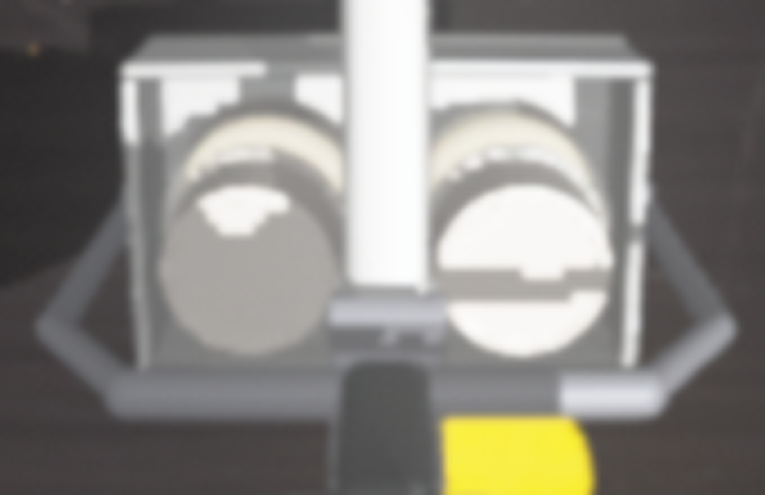

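drive_tool:
  steps:
    - [0,0,0.0007,0,0]
    - [0,0,0.0007,0,0]
    - [-0.0002,0,0.001,0,0]
    - [-0.0003,0,0.001,0,0]
    - [-0.0003,0,0.001,0,0]
    - [-0.0003,0,0.001,0,0]
    - [-0.0003,0,0.001,0,0]
    - [-0.0003,0,0.001,0,0]
    - [-0.0003,0,0.001,0,0]
    - [-0.0003,0,0.001,0,0]
    - [-0.0002,0,0.001,0,0]
    - [0,0,0,0,0]
    - [0,0,0,0,0]

```text
clock: 12.5
position: [581.9, 43.2, 274.0]
ee_rot: [1.0, 0.001, 0.0, 0.0]
contact_force: [-0.0, -0.3, -3.0]
gripper_width: 9.8
```

Run:
```python
from h import *
f=avg(8)
p,d=snap('side','s6')
cv2.imwrite('pics/s6z.png',cv2.resize(p[90:260,260:420],None,fx=3.5,fy=3.5,interpolation=cv2.INTER_CUBIC))
```

```text
clk 12.9 F [ 0.497 -0.209 -3.417] sd [0.43 0.39 0.49] pos [581.89  43.23 274.09] tq [-0.039 -0.178 -0.009] q [ 1.e+00  8.e-04  1.e-04 -0.e+00] w 9.8
```

View pics/s6z.png

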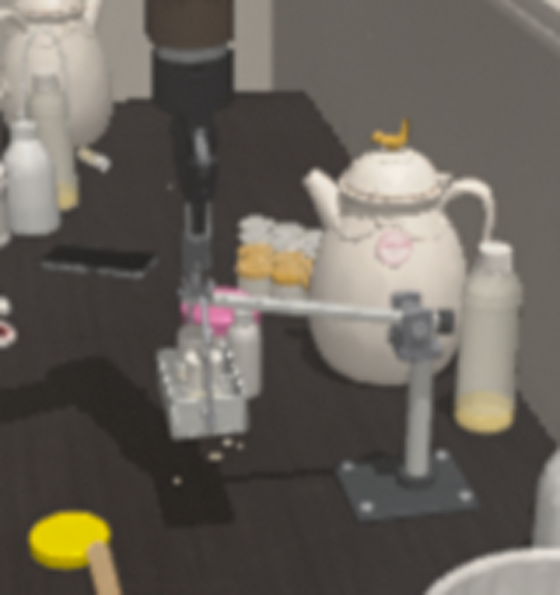

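drive_tool:
  steps:
    - [-0.0002,0,0.0008,0,0]
    - [-0.0003,0,0.0012,0,0]
    - [-0.0003,0,0.0012,0,0]
    - [-0.0003,0,0.0012,0,0]
    - [-0.0003,0,0.0012,0,0]
    - [-0.0003,0,0.0012,0,0]
    - [-0.0003,0,0.0012,0,0]
    - [-0.0002,0,0.0012,0,0]
    - [-0.0002,0,0.0012,0,0]
    - [-0.0003,0,0.0012,0,0]
    - [-0.0002,0,0.0012,0,0]
    - [-0.0002,0,0.0012,0,0]
    - [-0.0002,0,0.0012,0,0]
    - [-0.0002,0,0.0012,0,0]
    - [-0.0002,0,0.0012,0,0]
    - [-0.0002,0,0.0012,0,0]
    - [-0.0002,0,0.0012,0,0]
    - [-0.0002,0,0.0012,0,0]
    - [-0.0001,0,0.0006,0,0]
    - [0,0,0,0,0]

```text
clock: 14.95
position: [577.5, 43.2, 252.2]
ee_rot: [1.0, 0.001, 0.0, -0.0]
contact_force: [1.6, 0.3, -1.2]
gripper_width: 9.5
```

Run:
```python
from h import *
f=avg(8)
```

```text
clk 15.35 F [ 1.914 -0.165 -1.798] sd [0.47 0.22 0.54] pos [577.49  43.21 252.3 ] tq [-0.061 -0.547  0.008] q [ 1.e+00  9.e-04  1.e-04 -0.e+00] w 9.5
```

drive_tool:
  steps:
    - [0.0005,0,0,0,0]
    - [0.0005,0,0.0006,0,0]
    - [-0.0001,0,0.001,0,0]
    - [-0.0001,0,0.001,0,0]
    - [-0.0002,0,0.001,0,0]
    - [-0.0001,0,0.001,0,0]
    - [-0.0001,0,0.001,0,0]
    - [-0.0001,0,0.001,0,0]
    - [-0.0001,0,0.001,0,0]
    - [-0.0001,0,0.001,0,0]
    - [-0.0001,0,0.001,0,0]
    - [-0.0001,0,0.001,0,0]
    - [-0.0001,0,0.001,0,0]
    - [0,0,0.0006,0,0]
    - [0,0,0,0,0]
    - [0,0,0,0,0]

```text
clock: 16.95
position: [577.2, 43.2, 240.0]
ee_rot: [1.0, 0.001, -0.0, 0.0]
contact_force: [-0.5, 0.1, -1.2]
gripper_width: 9.5
```

Run:
```python
from h import *
f=avg(16)
```

```text
clk 17.75 F [-0.36  -0.123 -0.657] sd [0.55 0.4  0.47] pos [577.2   43.2  240.03] tq [-0.032  0.104  0.006] q [ 1.e+00  8.e-04 -0.e+00  0.e+00] w 9.4
```

drive_tool:
  steps:
    - [0,0,0.0005,0,0]
    - [-0.0001,0,0.0008,0,0]
    - [0,0,0.0008,0,0]
    - [-0.0001,0,0.0008,0,0]
    - [0,0,0.0008,0,0]
    - [-0.0001,0,0.0008,0,0]
    - [0,0,0.0008,0,0]
    - [-0.0001,0,0.0008,0,0]
    - [0,0,0.0008,0,0]
    - [-0.0001,0,0.0006,0,0]
    - [0,0,0.0005,0,0]
    - [0,0,0,0,0]
    - [0,0,0,0,0]
    - [0,0,0,0,0]

```text
clock: 19.15
position: [576.8, 43.2, 232.1]
ee_rot: [1.0, 0.001, 0.0, -0.0]
contact_force: [0.4, 0.2, 0.4]
gripper_width: 9.6
```

Run:
```python
from h import *
f=avg(40)
p,d=snap('wrist','w7')
cv2.imwrite('pics/w7z.png',cv2.resize(p[140:250,230:400],None,fx=4.5,fy=4.5,interpolation=cv2.INTER_CUBIC))
p,d=snap('side','s7')
cv2.imwrite('pics/s7z.png',cv2.resize(p[90:260,260:420],None,fx=3.5,fy=3.5,interpolation=cv2.INTER_CUBIC))
```

```text
clk 21.15 F [-0.025 -0.01  -0.122] sd [0.59 0.49 0.57] pos [576.71  43.22 232.02] tq [-0.052  0.045 -0.005] q [ 1.e+00  8.e-04  0.e+00 -0.e+00] w 9.8
```

View pics/w7z.png

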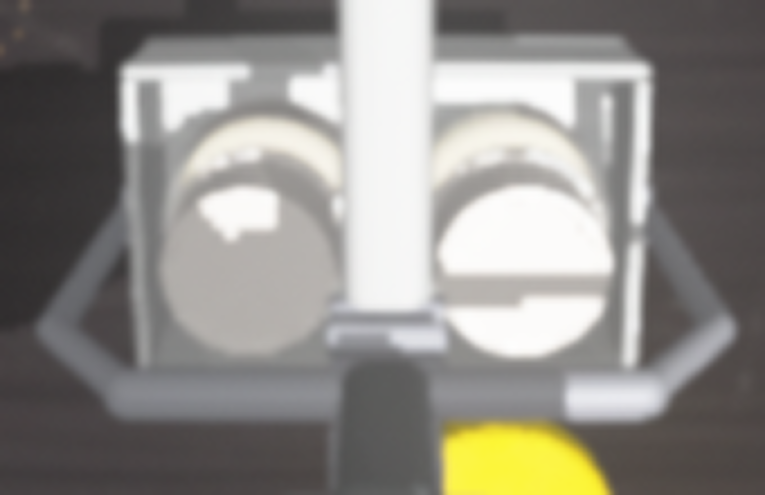

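View pics/s7z.png

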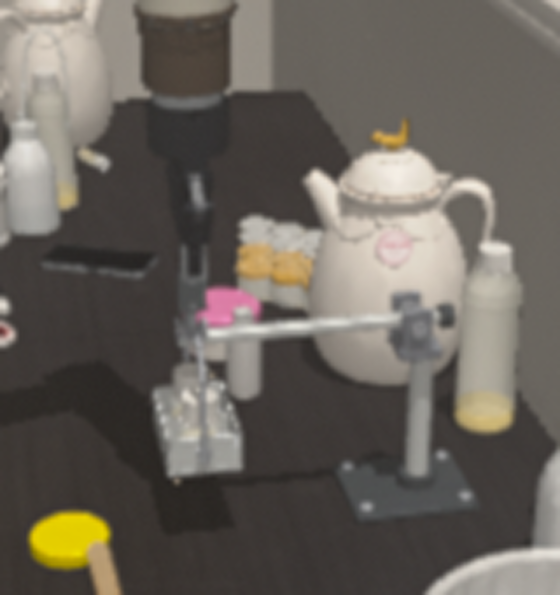

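drive_tool:
  steps:
    - [0,0,0.0004,0,0]
    - [-0.0001,0,0.0006,0,0]
    - [0,0,0.0006,0,0]
    - [0,0,0.0004,0,0]
    - [0,0,0,0,0]
    - [0,0,0,0,0]
    - [0,0,0,0,0]

```text
clock: 21.95
position: [576.6, 43.2, 230.0]
ee_rot: [1.0, 0.001, 0.0, 0.0]
contact_force: [-0.7, -0.2, -0.2]
gripper_width: 9.5
```

Run:
```python
from h import *
f=avg(60)
```

```text
clk 24.95 F [-0.018  0.009  0.112] sd [0.54 0.62 0.57] pos [576.6   43.21 230.02] tq [-0.044  0.002  0.003] q [1.e+00 8.e-04 0.e+00 0.e+00] w 9.6
```

drive_tool:
  steps:
    - [0,0,0,0,0.012]
    - [0,0,0,0,0.014]
    - [0,0,0,0,0.017]
    - [0,0,0,0,0.02]
    - [0,0,0,0,0.024]
    - [0,0,0,0,0.03]
    - [0,0,0,0,0.036]
    - [0,0,0,0,0.042]
    - [0,0,0,0,0.045]
    - [0,0,0,0,0.045]

```text
clock: 25.95
position: [576.6, 43.2, 230.0]
ee_rot: [1.0, 0.001, -0.0, 0.0]
contact_force: [-0.1, -0.2, -0.0]
gripper_width: 44.8
```

Run:
```python
from h import *
f=avg(4)
p,d=snap('wrist','w8')
cv2.imwrite('pics/w8z.png',cv2.resize(p[140:320,230:400],None,fx=3.3,fy=3.3,interpolation=cv2.INTER_CUBIC))
p,d=snap('side','s8')
cv2.imwrite('pics/s8z.png',cv2.resize(p[90:260,260:420],None,fx=3.5,fy=3.5,interpolation=cv2.INTER_CUBIC))
```

```text
clk 26.15 F [ 0.489 -0.103 -0.098] sd [0.41 0.48 0.34] pos [576.6   43.21 230.01] tq [ 0.01  -0.02  -0.016] q [ 1.e+00  8.e-04  0.e+00 -0.e+00] w 45.0
```

View pics/w8z.png

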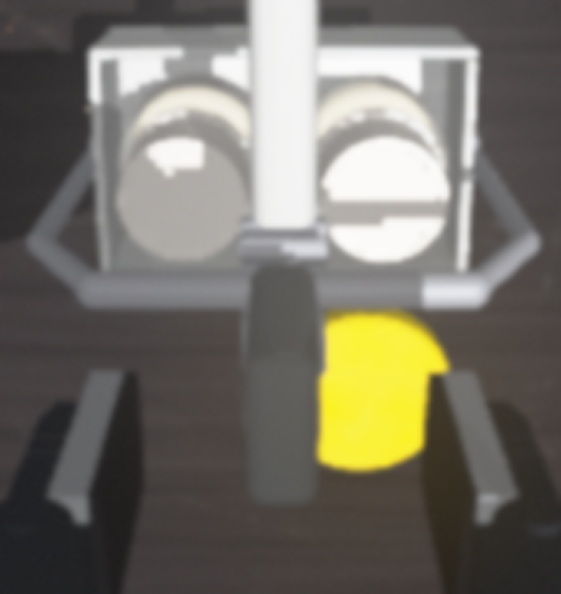

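View pics/s8z.png

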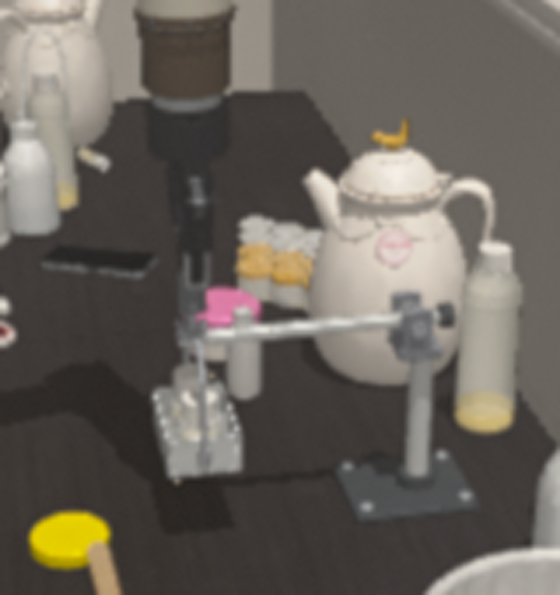

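It's released and the caddy hasn't moved. I'll withdraw straight up.

drive_tool:
  steps:
    - [0,0,-0.003,0,0.05]
    - [0,0,-0.006,0,0.055]
    - [0,0,-0.01,0,0.06]
    - [0,0,-0.015,0,0.06]
    - [0,0,-0.02,0,0.06]
    - [0,0,-0.025,0,0.06]
    - [0,0,-0.025,0,0.06]
    - [0,0,-0.02,0,0.06]
    - [0,0,-0.01,0,0.06]
    - [0,0,0,0,0.06]
    - [0,0,0,0,0.06]

```text
clock: 27.35
position: [576.2, 43.3, 363.2]
ee_rot: [1.0, 0.001, -0.001, -0.0]
contact_force: [0.2, 0.6, 0.5]
gripper_width: 60.2
```

Run:
```python
from h import *
np.set_printoptions(precision=1,suppress=True)
f=avg(2)
s=arm.read_state();w,wd=snap('wrist','w9')
A,_=snap('side','s9');f=avg(10);B,_=snap('side','s10')
print('diff',np.abs(A.astype(int)-B)[90:260,260:420].max(), np.abs(A.astype(int)-cv2.imread('pics/s8.png'))[165:260,295:420].max())
cv2.imwrite('pics/s9z.png',cv2.resize(B[90:260,260:420],None,fx=3.5,fy=3.5,interpolation=cv2.INTER_CUBIC))
```

```text
clk 27.45 F [ 0.2 -0.2 -0.3] sd [0.4 0.2 0.2] pos [576.1  43.2 362.7] tq [-0. -0. -0.] q [ 1.  0. -0.  0.] w 60.3
clk 28.05 F [0.2 0.1 0.1] sd [0.6 0.3 0.5] pos [576.5  43.2 363.7] tq [ 0. -0. -0.] q [ 1.  0. -0.  0.] w 60.1
diff 51 74
```

View pics/s9z.png

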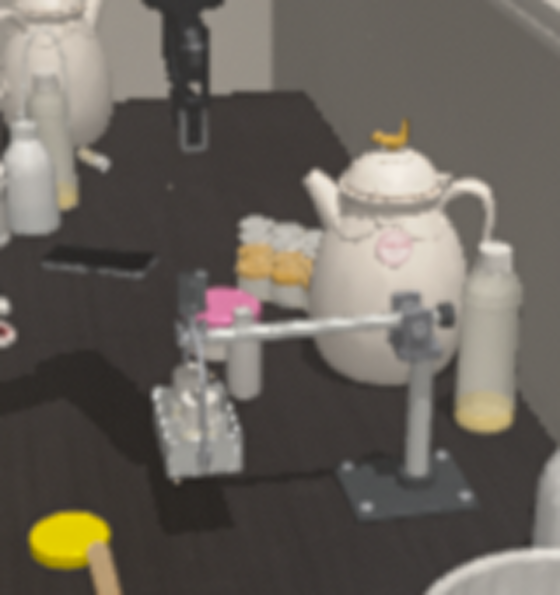

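View pics/w9.png

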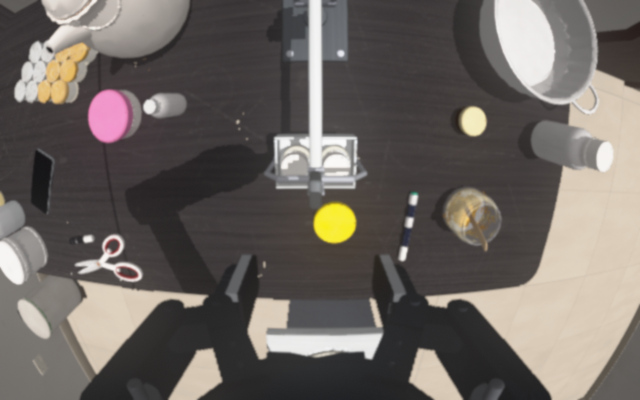

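The caddy hangs from the hook, and the gripper is well clear above it. Next I'll check that it is level and still.

Run:
```python
from h import *
g=lambda i:cv2.cvtColor(i,cv2.COLOR_BGR2GRAY).astype(np.float32)
ref=g(cv2.imread('pics/s8.png'))
sl=(slice(178,232),slice(300,332))
pics=[cv2.imread('pics/s9.png'),cv2.imread('pics/s10.png')]
for i in range(5):
    for _ in range(5): arm.get_image('wrist')
    pics.append(arm.get_image('side')[0])
for p in pics: print(np.round(cv2.phaseCorrelate(g(pics[-1])[sl].copy(),g(p)[sl].copy())[0],2),np.abs(g(p)-g(pics[-1]))[sl].mean().round(2))
print('vs s8',np.abs(ref-g(pics[-1]))[sl].mean(),cv2.phaseCorrelate(g(pics[-1])[sl].copy(),ref[sl].copy())[0])
s=arm.read_state();p,q=s['position'],s['ee_rot'];im,d=snap('wrist','w11')
v,u=np.mgrid[120:215,260:375];P=wworld(u.ravel(),v.ravel(),d[120:215,260:375].ravel(),p,q)
print(p,s['clock'])
k=(abs(P[:,0]-577)<60)&(abs(P[:,1]-43)<75)
Q=P[k]
b=Q[(Q[:,2]>195)&(Q[:,2]<222)&(abs(Q[:,0]-577)<12)&(abs(Q[:,1]-43)>13)&(abs(Q[:,1]-43)<38)]
print('bar n',len(b),b.mean(0),'slope dz/dy',np.polyfit(b[:,1],b[:,2],1)[0],'dx/dy',np.polyfit(b[:,1],b[:,0],1)[0])
t=Q[(Q[:,2]>232)&(Q[:,2]<280)];print('grip top',len(t),t.mean(0))
r=Q[(Q[:,2]>108)&(Q[:,2]<130)];A=np.c_[r[:,:2],np.ones(len(r))];
c=np.linalg.lstsq(A,r[:,2],rcond=None)[0];print('rim plane',len(r),c,cv2.minAreaRect(r[:,:2].astype(np.float32)))
```

```text
[-0.03 -0.06] 0.52
[-0.06 -0.05] 0.47
[-0.01 -0.06] 0.46
[ 0.   -0.06] 0.48
[-0.01 -0.03] 0.47
[-0.02 -0.03] 0.49
[0. 0.] 0.0
vs s8 1.917824 (0.03563825657430009, 0.09171774863810711)
[576.59686079  43.19075951 364.01740455] 29.6
bar n 319 [577.52775516  43.08103534 213.29642231] slope dz/dy -0.0009119537441548077 dx/dy -0.003026270043211816
grip top 475 [580.31972     43.62110426 265.35962463]
rim plane 1106 [ 6.81588077e-02 -4.36185689e-04  7.91863916e+01] ((577.4080810546875, 43.68775177001953), (71.36572265625, 119.583740234375), 0.29932108521461487)
```

```bash
python3 -c "
from bench import arm
print(arm.job_done())"
```

```text
the job is handed in; nothing more can be done
None
```

The caddy is hanging by its bar in the swing arm's hook, level along the bar and still. The job was handed in at about 29.6 s of the 61 s allowed.

**How it went:**
- I pinched the grip, lifted the caddy and weighed it at about 5.8 N.
- I turned it square to the arm, passed the window over the tip, and lowered the bar along the hook's arc at about 10 mm/s.
- Partway down there was a sideways push of about 1.9 N on the hook. I shifted the bar about 1 mm and it went away.
- I let go when the vertical force read +0.11 N, within about 0.1 N of the +0.16 N empty-gripper reading. I then withdrew straight up.

**Last checks:**
- **Stillness:** side-camera pictures from just after release and over the next 3 s or so show the caddy shifting by no more than about 0.1 pixel, so the arm neither dropped nor sprang up.
- **Level:** the bar's slope is −0.0009, with its middle about 0.2 mm from the hook's centre across the arm (y).
- **Bystanders:** they look untouched in the pictures, but I did not measure their positions again.

**One check disagreed:** a rough plane fit to the tray rim's depth gave a slope of 0.07 along the arm's direction (x). I took this as inner-wall points spoiling the fit, since the tray hung centred under the bar and stayed still, but I did not check it another way.

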